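# Put the microscope lenses back in their fitted cases

### The arm

A 7-joint arm with a two-finger parallel gripper is mounted at the origin on a cart in front of the work surface, level with it; the furniture and walls round the work are solid. World frame = base frame: x ahead of the robot, y to its left, z up, the work surface at z = 0. Lengths are in m, angles in rad, forces in N, time in s.
With the tool pointing down it reaches from about 0.4 to 0.85 m from the base axis. Payload 10.4 kg.
Tool frame: the origin (TCP) lies on the centre line of the jaws, within the pads' length; the fingertips stand 11 mm ahead of it and the grasp point (between the pads) lies 8 mm behind it (tip_reach is the distance from the TCP to the fingertips, in m); z points along the fingers, y is the line along which they close (so a half turn about z gives the same grasp; the last joint's range is limited). The gripper opens to 85 mm and grips with 20 to 120 N. Pads are 22 mm wide; open, the fingers measure 114 mm over their backs; the gripper's body (76 mm by 85 mm) begins 54 mm behind the grasp point. The pads swing forward as they close: fully open they stand 13 mm farther back than shut.
Start: joints at [1.264, 0.332, -0.065, 1.46, 0.022, 1.35, -0.088], TCP at [0.175, -0.6, 0.242] pointing down, gripper open.
Joint ranges: [-2.6, 2.6], [-0.5, 2.12], [-1.47, 1.34], [0.16, 2.42], [-1.27, 4.41], [0.06, 2.06], [-2.6, 2.6]. Speed limits (rad/s): [2.22, 2.22, 2.79, 2.79, 3.14, 3.14, 3.14].

### API

Orientations are given as a unit quaternion [x, y, z, w].
In Python, from workcell import get_obs, camera, hand_in, tip_reach gives the robot as it stands. The module is installed in compiled form; this text tells all that it offers.
- The arm moves only by the tool move_arm, never from a script. Its argument "plan" is a list of rows, each an object with "delta_pos": the shift along the tool's x, y, z in m, a list of three; "turn": the turn, a rotation vector about the tool's x, y, z in rad, a list of three; "fingers": the closure, from 0 (fully open) to 1 (shut). A call has 1 to 12 rows; each row is the pose to reach, as a shift and turn from the pose commanded when the call began, along the tool's axes at that moment; what a row does not reach only later rows make up. A row lasts 1/8 s, in which the tool goes at most 62.5 mm and 10.7 degrees, less where a joint would pass 70% of its speed; a pose out of reach is approached as far as the arm can. A call with a gripper value outside its range is refused whole. The fingers move at their own pace and stop on an object; "force" is the grip in N (left out, the last holds). Time passes only in rows, so rows that repeat a pose let the fingers close. It gives the time, the measured TCP pose, the force, the opening and the grip force at its end, in the units of the state.
- get_obs(): the state, without advancing time (a new reading comes with each control period).
- camera(name): name is "side" or "top"; returns a dict with "color" (400x640x3 uint8, red, green, blue), "range_z" (400x640 float32, m along the optical axis (not along the pixel's ray), 0 where there is no reading), "fx", "fy", "cx", "cy" (pixels), "R" (3x3) and "t" (3): a world point X has camera coordinates R X + t. Camera axes: x right, y down, z forward; pixel columns grow to the right and rows downward; lengths in m; the calibration is good to about 2 mm. A picture is of the moment at which its call begins.
- hand_in(): hands the job in; it is judged then, once.
The state is a dict: "clock": time; "joint_pos": joint angles; "joint_velocities": joint speeds; "tau": joint torques, N m; "position": TCP position; "ee_rot": TCP orientation; "ft_force": force on the tool from outside, world axes, zero at the start; "torque": the same for the moment, N m; "grip_width": opening from 0.0 (shut) to 1.0 (fully open); "grasp_force": force on a finger pad.
Only numpy, scipy, OpenCV 4.12 (cv2) and the standard library are available. Lean on these libraries where they do the work, as an engineer would, in place of code of your own. Each camera call takes 0.05 s, during which the arm holds its last target. There are 200 camera calls.

### The job

Put the four detached microscope lenses away: stand each one, nose down as it is now, in the open white case whose foam well is made for its width (the widest lens in the widest case, and so on down to the narrowest), fully home on the floor of the well. They are glass, so lower them in rather than dropping them and do not knock any over; leave the cases about where they stand and do not shift the black loupe among the lenses.

Things in the scene. Friction and masses are not known exactly. Their poses are not given: they have to be found in the camera images.
- lens_a: widest of four detached microscope lenses, standing nose down: barrel 54 mm across, 32 mm high over all, bright metal side, black knurled ring of the full 54 mm from 14 to 28 mm above its underside (grip here); on top a 4 mm high steel thread, 46 mm across, round dark glass. Origin: centre of its underside; z up
- lens_b: second widest of four detached microscope lenses, standing nose down: barrel 44 mm across, 38 mm high over all, bright metal side, black knurled ring of the full 44 mm from 20 to 34 mm above its underside (grip here); on top a 4 mm high steel thread, 36 mm across, round dark glass. Origin: centre of its underside; z up
- lens_c: second narrowest of four detached microscope lenses, standing nose down: barrel 34 mm across, 44 mm high over all, bright metal side, black knurled ring of the full 34 mm from 26 to 40 mm above its underside (grip here); on top a 4 mm high steel thread, 26 mm across, round dark glass. Origin: centre of its underside; z up
- lens_d: narrowest of four detached microscope lenses, standing nose down: barrel 24 mm across, 50 mm high over all, bright metal side, black knurled ring of the full 24 mm from 32 to 46 mm above its underside (grip here); on top a 4 mm high steel thread, 18 mm across, round dark glass. Origin: centre of its underside; z up
- case_a: open case for the widest lens: loose white ribbed round pot with dark foam lining, 71 mm across, 17 mm high, 200 g. Well 62 mm across, flaring over the top 6 mm to 66 mm; its floor is 5 mm above the underside: the seated lens stands 20 mm above the rim, knurled ring clear of it. Origin: centre of its underside; z up. (Closed white lids in front of the mat: not used)
- case_b: open case for the second widest lens: loose white ribbed round pot with dark foam lining, 61 mm across, 23 mm high, 180 g. Well 52 mm across, flaring over the top 6 mm to 56 mm; its floor is 5 mm above the underside: the seated lens stands 20 mm above the rim, knurled ring clear of it. Origin: centre of its underside; z up. (Closed white lids in front of the mat: not used)
- case_c: open case for the second narrowest lens: loose white ribbed round pot with dark foam lining, 51 mm across, 29 mm high, 160 g. Well 42 mm across, flaring over the top 6 mm to 46 mm; its floor is 5 mm above the underside: the seated lens stands 20 mm above the rim, knurled ring clear of it. Origin: centre of its underside; z up. (Closed white lids in front of the mat: not used)
- case_d: open case for the narrowest lens: loose white ribbed round pot with dark foam lining, 41 mm across, 35 mm high, 140 g. Well 32 mm across, flaring over the top 6 mm to 36 mm; its floor is 5 mm above the underside: the seated lens stands 20 mm above the rim, knurled ring clear of it. Origin: centre of its underside; z up. (Closed white lids in front of the mat: not used)
- loupe: a bench loupe, not one of the lenses: all black, waisted, flared open top, 37 mm across, 33 mm high, no bright metal. Origin: centre of its underside; z up. (Keep the arm clear of the tall microscope that stands to the right of the mat)
There are look-alikes about, which are no part of the job. What is shaped like the lens_a but orange or yellow is not meant. What is shaped like the case_b but orange is not meant.

How it is judged:
At the end, for the whole second after the job is handed in: Each lens stands in its own case, within 8 mm of its axis, underside 0 to 9 mm above the case's (floor at 5 mm), lean under 0.12 rad, at rest; each case upright (0.08 rad) on the mat within 50 mm of its start; the loupe within 30 mm of its start (horizontal distance between lens_a and case_a below 0.008 m and z of lens_a in the frame of case_a between 0 and 0.009 m and angle between each of lens_a, lens_b, lens_c, lens_d's own z axis and vertical below 0.12 rad and angle between each of case_a, case_b, case_c, case_d's own z axis and vertical below 0.08 rad and height (world z) of each of case_a, case_b, case_c, case_d below 0.01 m and distance of each of case_a, case_b, case_c, case_d from where it was at the start of the episode below 0.05 m and linear speed of each of lens_a, lens_b, lens_c, lens_d below 0.02 m/s and horizontal distance between lens_b and case_b below 0.008 m and z of lens_b in the frame of case_b between 0 and 0.009 m and horizontal distance between lens_c and case_c below 0.008 m and z of lens_c in the frame of case_c between 0 and 0.009 m and horizontal distance between lens_d and case_d below 0.008 m and z of lens_d in the frame of case_d between 0 and 0.009 m and distance of loupe from where it was at the start of the episode below 0.03 m); the robot touches nothing.
It fails at once if a lens is dropped (moves faster than 0.55 m/s out of the fingers, as after about 15 mm of fall) ((linear speed of lens_a above 0.55 m/s and contact force between the fingers and lens_a below 0.05 N) or (linear speed of lens_b above 0.55 m/s and contact force between the fingers and lens_b below 0.05 N) or (linear speed of lens_c above 0.55 m/s and contact force between the fingers and lens_c below 0.05 N) or (linear speed of lens_d above 0.55 m/s and contact force between the fingers and lens_d below 0.05 N)).
It fails at once if a lens is knocked over (leans more than 0.8 rad) (angle between any of lens_a, lens_b, lens_c, lens_d's own z axis and vertical above 0.8 rad).
It fails at once if the loupe is shifted by more than 30 mm (distance of loupe from where it was at the start of the episode above 0.03 m).
It also fails if it takes over 88 s, if anything falls off the work surface, if the arm or the gripper's body presses on something with over 40 N, if the wrist force passes 120 N, or if a joint passes its speed limit or range.

## Working session

There is one attempt and no reset: what is moved stays moved. The work goes in short steps, Python scripts to look and compute and a tool call to move; the robot and the scene stay as the last step left them, time stands still between calls to the robot, and variables do not carry over. Pictures are saved under pics/ and viewed, at most 14 in all, crops included, and the job is handed in when it is done.

Besides the shell and the picture viewer there is one more tool, called after "Emit:" as name([rows], argument=value, ...), one row to a line, values as JSON. move_arm: Moves the arm, as the interface text tells. Its arguments: {"type":"object","properties":{"plan":{"type":"array","items":{"type":"object","properties":{"delta_pos":{"type":"array","items":{"type":"number"}},"turn":{"type":"array","items":{"type":"number"}},"fingers":{"type":"number"}}}},"force":{"type":"number"}},"required":["plan"]}

```bash
mkdir -p pics; python3 - <<'E'
from workcell import *
import cv2,numpy as np
o=get_obs(); print({k:np.round(v,3) for k,v in o.items()}, tip_reach)
for n in ("top","side"):
    c=camera(n); np.savez(f"{n}0.npz",**c)
    print(n,c["fx"],c["fy"],c["cx"],c["cy"],c["R"].round(3).tolist(),c["t"].round(3),(-c["R"].T@c["t"]).round(3))
    cv2.imwrite(f"pics/{n}0.png",c["color"][...,::-1])
E
```

```text
{'clock': np.float64(0.0), 'joint_pos': array([ 1.264,  0.333, -0.065,  1.461,  0.022,  1.35 , -0.089]), 'joint_velocities': array([-0.   ,  0.   , -0.001,  0.   , -0.001, -0.001, -0.   ]), 'tau': array([-0.0000e+00, -6.2546e+01,  4.9000e-02, -3.9160e+01,  1.6000e-02,
        1.0000e-02, -0.0000e+00]), 'position': array([ 0.175, -0.6  ,  0.242]), 'ee_rot': array([ 0.99 ,  0.141, -0.   , -0.001]), 'ft_force': array([-0.133, -0.427,  0.206]), 'torque': array([-0.018, -0.   , -0.05 ]), 'grasp_force': np.float64(0.0), 'grip_width': np.float64(0.999)} 0.011
top 376.0291497319546 376.0291497319546 313.7653678593074 197.07025884741364 [[0.024, -1.0, -0.02], [-0.988, -0.02, -0.151], [0.15, 0.023, -0.988]] [0.017 0.597 0.827] [0.465 0.01  0.907]
side 494.60624306016365 494.60624306016365 323.29213491908706 198.5167088018395 [[-1.0, -0.013, -0.007], [0.0, 0.486, -0.874], [0.015, -0.874, -0.485]] [0.625 0.016 1.064] [0.609 0.93  0.535]
```

View pics/top0.png

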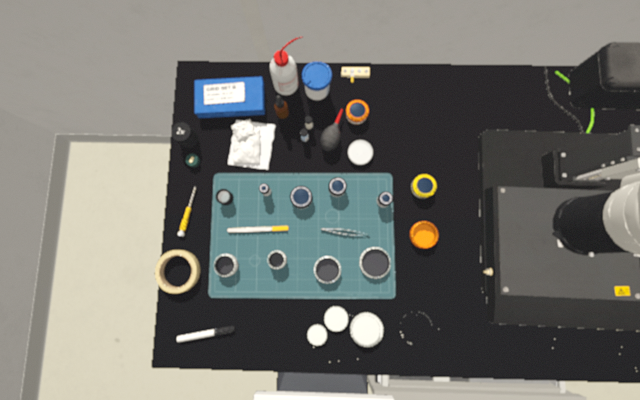

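View pics/side0.png

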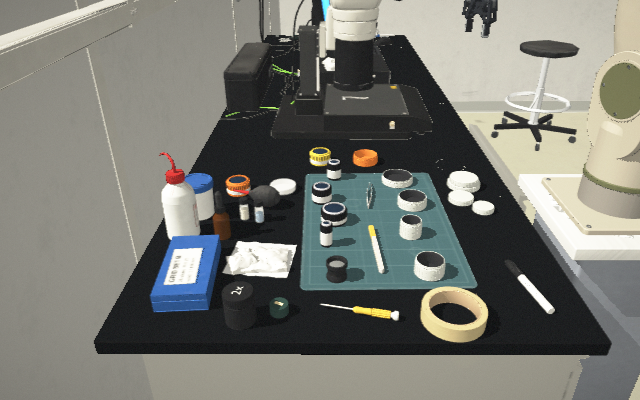

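The top view shows the mat. Lens candidates are at about (301,197), (338,186), (265,189) and (386,200), and the black loupe is at (224,197). The open white cases are at (226,265), (277,260), (328,269) and (375,262). The look-alikes are a yellow lens (424,186), an orange lens (357,111), an orange case (424,235), and lids at (336,318), (317,335), (366,330) and (360,152). The side view agrees: the loupe is at (336,268) and the lenses run along columns 321–336. Next I'll take a close crop.

```bash
cat > h.py <<'E'
import numpy as np,cv2
def ld(n): return dict(np.load(n))
def ray(c,uv,z):
    """cast pixel(s) onto plane world z"""
    uv=np.atleast_2d(uv).astype(float)
    d=np.c_[(uv[:,0]-c["cx"])/c["fx"],(uv[:,1]-c["cy"])/c["fy"],np.ones(len(uv))]@c["R"]
    o=-c["R"].T@c["t"]
    return o+d*((z-o[2])/d[:,2])[:,None]
def cloud(c):
    v,u=np.mgrid[0:400,0:640]; r=c["range_z"]
    p=np.dstack([(u-c["cx"])/c["fx"]*r,(v-c["cy"])/c["fy"]*r,r])
    P=(p-c["t"])@c["R"]; P[r==0]=np.nan
    return P
E
python3 - <<'E'
from h import *
t=ld("top0.npz"); s=ld("side0.npz")
a=cv2.resize(t["color"][165:290,205:445],(800,417),interpolation=cv2.INTER_CUBIC)
cv2.imwrite("pics/topcrop.png",a[...,::-1])
b=cv2.resize(s["color"][140:300,290:480],None,fx=3.7,fy=3.7,interpolation=cv2.INTER_CUBIC)
cv2.imwrite("pics/sidecrop.png",b[...,::-1])
P=cloud(t);Q=cloud(s)
print("mat z",[np.nanmedian(X[m]).round(4) for X,m in ((P[...,2],np.s_[235:250,240:360]),(Q[...,2],np.s_[230:270,340:360]))])
for n,(u,v) in dict(L301=(301,197),L338=(338,186),L265=(265,189),L386=(386,200),loupe=(224,197),C226=(226,265),C277=(277,260),C328=(328,269),C375=(375,262)).items():
    w=P[v-24:v+25,u-24:u+25]; m=w[...,2]>0.012
    k,lab=cv2.connectedComponents(m.astype(np.uint8)); l=lab[24,24]
    if l==0: l=np.argmax(np.bincount(lab[lab>0]))
    q=w[lab==l]; zt=np.percentile(q[:,2],97); top=q[q[:,2]>zt-0.006]
    print(n,"ztop",zt.round(4),"zcentre",P[v,u,2].round(4),"mid",((top.max(0)+top.min(0))/2).round(4)[:2],"ext",np.ptp(top,axis=0).round(4)[:2])
# tall stuff
for X in(P,):
    m=(X[...,1]<-0.25)&(X[...,2]>0.03); 
    for x0 in np.arange(0.1,1.0,0.1):
        mm=m&(abs(X[...,0]-x0)<.05)
        for y0 in (-.3,-.4,-.5,-.6,-.7):
            k=mm&(abs(X[...,1]-y0)<.05)
            print(x0.round(1),y0,k.sum(),np.nanmax(X[...,2][k]).round(2) if k.any() else 0,end=" | ")
        print()
E
```

```text
mat z [np.float64(0.0008), np.float64(0.002)]
L301 ztop 0.0342 zcentre 0.0314 mid [0.5993 0.0622] ext [0.0507 0.0503]
L338 ztop 0.0404 zcentre 0.0377 mid [ 0.6241 -0.0235] ext [0.0406 0.0424]
L265 ztop 0.0521 zcentre 0.0511 mid [0.6136 0.1491] ext [0.0216 0.0193]
L386 ztop 0.046 zcentre 0.0411 mid [ 0.5969 -0.135 ] ext [0.0308 0.0326]
loupe ztop 0.0351 zcentre 0.027 mid [0.5955 0.2468] ext [0.036  0.0363]
C226 ztop 0.0308 zcentre 0.0062 mid [0.4345 0.234 ] ext [0.0481 0.0489]
C277 ztop 0.0376 zcentre nan mid [0.4511 0.1149] ext [0.0386 0.0392]
C328 ztop 0.0255 zcentre 0.0056 mid [ 0.4299 -0.0026] ext [0.0593 0.0581]
C375 ztop 0.0197 zcentre 0.0066 mid [ 0.4484 -0.1141] ext [0.0692 0.0676]
0.1 -0.3 0 0 | 0.1 -0.4 0 0 | 0.1 -0.5 0 0 | 0.1 -0.6 0 0 | 0.1 -0.7 0 0 | 
0.2 -0.3 0 0 | 0.2 -0.4 0 0 | 0.2 -0.5 0 0 | 0.2 -0.6 0 0 | 0.2 -0.7 0 0 | 
0.3 -0.3 0 0 | 0.3 -0.4 546 0.07 | 0.3 -0.5 584 0.07 | 0.3 -0.6 651 0.07 | 0.3 -0.7 130 0.07 | 
0.4 -0.3 2 0.05 | 0.4 -0.4 2355 0.08 | 0.4 -0.5 2269 0.08 | 0.4 -0.6 2266 0.08 | 0.4 -0.7 378 0.08 | 
0.5 -0.3 0 0 | 0.5 -0.4 2219 0.08 | 0.5 -0.5 4879 0.35 | 0.5 -0.6 689 0.08 | 0.5 -0.7 151 0.08 | 
0.6 -0.3 3 0.03 | 0.6 -0.4 1523 0.08 | 0.6 -0.5 4167 0.35 | 0.6 -0.6 539 0.15 | 0.6 -0.7 11 0.03 | 
0.7 -0.3 0 0 | 0.7 -0.4 50 0.03 | 0.7 -0.5 2459 0.28 | 0.7 -0.6 22 0.08 | 0.7 -0.7 5 0.03 | 
0.8 -0.3 0 0 | 0.8 -0.4 10 0.03 | 0.8 -0.5 6 0.03 | 0.8 -0.6 764 0.14 | 0.8 -0.7 506 0.14 | 
0.9 -0.3 0 0 | 0.9 -0.4 0 0 | 0.9 -0.5 0 0 | 0.9 -0.6 2052 0.14 | 0.9 -0.7 308 0.14 |
```

View pics/topcrop.png

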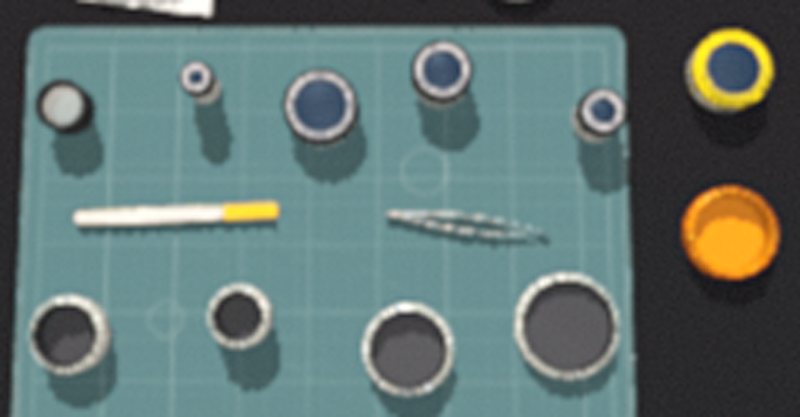

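View pics/sidecrop.png

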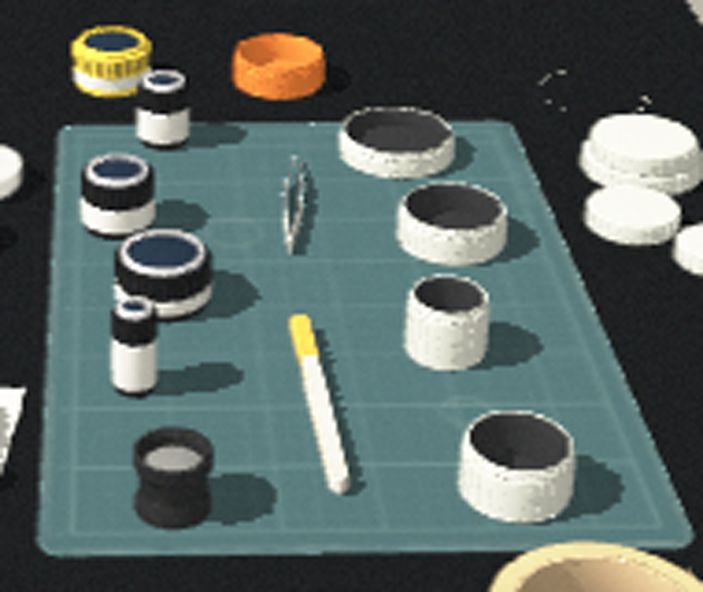

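The crops confirm the choice by width and the black ring with bright metal side:

| Lens | Top pixel | Case | Top pixel |
|---|---|---|---|
| a | (301,197) | a | (375,262) |
| b | (338,186) | b | (328,269) |
| c | (386,200) | c | (226,265) |
| d | (265,189) | d | (277,260) |

The all-black loupe at (224,197) and the yellow and orange items are excluded. Now I'll triangulate from both views.

```bash
cat >> h.py <<'E'
def proj(c,X):
    p=c["R"]@np.asarray(X)+c["t"]; return np.array([p[0]/p[2]*c["fx"]+c["cx"],p[1]/p[2]*c["fy"]+c["cy"]])
def disc(c,X,glass,r=28):
    """centroid (px) of the blue glass / dark well opening nearest the expected point X"""
    g=proj(c,X); u,v=np.round(g).astype(int); k=4
    v0,u0=max(v-r,0),u-r
    w=cv2.resize(c["color"][v0:v+r,u0:u+r],None,fx=k,fy=k,interpolation=cv2.INTER_CUBIC)
    i=w.astype(int)
    if glass: m=(i[...,2]-i[...,0]>18)&(i[...,2]-i[...,1]>8)
    else: m=(np.ptp(i,axis=2)<14)&(i.max(2)<140)
    n,lab,st,ce=cv2.connectedComponentsWithStats(cv2.morphologyEx(m.astype(np.uint8),cv2.MORPH_OPEN,np.ones((3,3))))
    best=min((j for j in range(1,n) if st[j,4]>60),key=lambda j:np.hypot(*(ce[j]/k+[u0,v0]-g)))
    cn=max(cv2.findContours((lab==best).astype(np.uint8),cv2.RETR_EXTERNAL,cv2.CHAIN_APPROX_NONE)[0],key=cv2.contourArea)
    e=cv2.fitEllipse(cv2.convexHull(cn))
    return (np.array(e[0])+.5)/k-.5+[u0,v0], np.array(e[1])/k
def tri(cs,uvs):
    A=np.zeros((3,3));b=np.zeros(3)
    for c,uv in zip(cs,uvs):
        o=-c["R"].T@c["t"]; d=ray(c,uv,0)[0]-o; d/=np.linalg.norm(d)
        M=np.eye(3)-np.outer(d,d);A+=M;b+=M@o
    return np.linalg.solve(A,b)
E
python3 - <<'E'
from h import *
cs=[ld("top0.npz"),ld("side0.npz")]
E=dict(la=(.5993,.0622,.034),lb=(.6241,-.0235,.040),lc=(.5969,-.135,.046),ld=(.6136,.1491,.052),
ca=(.4484,-.1141,.019),cb=(.4299,-.0026,.025),cc=(.4345,.234,.031),cd=(.4511,.1149,.037))
for n,X in E.items():
    d=[disc(c,X,n[0]=="l") for c in cs]
    r=[ray(c,q[0],X[2])[0,:2].round(4) for c,q in zip(cs,d)]
    wid=[(q[1].max()/c["fx"]*(c["R"]@X+c["t"])[2]).round(4) for c,q in zip(cs,d)]
    print(n,"tri",tri(cs,[q[0] for q in d]).round(4),"top",r[0],"side",r[1],"diam",wid)
E
```

```text
la tri [0.6014 0.0615 0.0309] top [0.5994 0.0614] side [0.603  0.0664] diam [np.float64(0.0358), np.float64(0.037)]
lb tri [ 0.6275 -0.0241  0.0373] top [ 0.6252 -0.0238] side [ 0.6292 -0.0196] diam [np.float64(0.0256), np.float64(0.0264)]
lc tri [ 0.6002 -0.1359  0.0432] top [ 0.5979 -0.1352] side [ 0.602  -0.1306] diam [np.float64(0.0161), np.float64(0.0157)]
ld tri [0.6167 0.1479 0.049 ] top [0.6146 0.1475] side [0.6181 0.1523] diam [np.float64(0.0069), np.float64(0.0085)]
ca tri [ 0.4516 -0.1099  0.0598] top [ 0.4497 -0.1155] side [ 0.4394 -0.1993] diam [np.float64(0.0645), np.float64(0.165)]
cb tri [ 0.4324 -0.0039  0.0236] top [ 0.4309 -0.0036] side [ 0.4345 -0.0014] diam [np.float64(0.054), np.float64(0.0566)]
cc tri [0.4366 0.2346 0.0294] top [0.4352 0.2344] side [0.4385 0.2366] diam [np.float64(0.0451), np.float64(0.0472)]
cd tri [0.4526 0.1141 0.0358] top [0.4512 0.1142] side [0.4544 0.116 ] diam [np.float64(0.0342), np.float64(0.0362)]
```

```bash
python3 - <<'E'
from h import *
s=ld("side0.npz");Q=cloud(s)
m=(abs(Q[...,0]-.175)<.12)&(abs(Q[...,1]+.6)<.12)&(Q[...,2]>.15)
v,u=np.where(m);print(len(v),u.min(),u.max(),v.max())
q=Q[m];print(q.min(0),q.max(0));
h=np.histogram(q[:,2],bins=np.arange(.2,.3,.006));print(h[0],h[1].round(3))
print(proj(s,(.175,-.6,.231)))
E
```

```text
873 462 497 37
[ 0.14343612 -0.67252032  0.2452519 ] [ 0.20955541 -0.51949378  0.34831471]
[ 0  0  0  0  0  0  0 15 30 34 35 35 32 35 33 54] [0.2   0.206 0.212 0.218 0.224 0.23  0.236 0.242 0.248 0.254 0.26  0.266
 0.272 0.278 0.284 0.29  0.296]
[475.66774232  38.86880155]
```

Emit:
move_arm([
  {"delta_pos": [0.02, -0.022, 0], "turn": [0, 0, -0.05], "fingers": 0},
  {"delta_pos": [0.06, -0.066, 0], "turn": [0, 0, -0.15], "fingers": 0},
  {"delta_pos": [0.1, -0.11, 0], "turn": [0, 0, -0.28], "fingers": 0},
  {"delta_pos": [0.14, -0.155, 0], "turn": [0, 0, -0.42], "fingers": 0},
  {"delta_pos": [0.18, -0.2, 0], "turn": [0, 0, -0.56], "fingers": 0},
  {"delta_pos": [0.223, -0.248, 0], "turn": [0, 0, -0.7], "fingers": 0},
  {"delta_pos": [0.265, -0.288, 0.005], "turn": [0, 0, -0.84], "fingers": 0},
  {"delta_pos": [0.308, -0.328, 0.012], "turn": [0, 0, -0.98], "fingers": 0},
  {"delta_pos": [0.35, -0.368, 0.02], "turn": [0, 0, -1.12], "fingers": 0},
  {"delta_pos": [0.395, -0.408, 0.03], "turn": [0, 0, -1.22], "fingers": 0},
  {"delta_pos": [0.44, -0.45, 0.038], "turn": [0, 0, -1.288], "fingers": 0},
  {"delta_pos": [0.4795, -0.4855, 0.042], "turn": [0, 0, -1.288], "fingers": 0},
])

```text
clock: 1.6
position: [0.4999, 0.0024, 0.1999]
ee_rot: [0.706, 0.708, -0.0, -0.0]
ft_force: [0.8, -1.1, -0.3]
grip_width: 1.002
grasp_force: 0.0
```

Emit:
move_arm([
  {"delta_pos": [0.02, 0.034, 0.03], "fingers": 0},
  {"delta_pos": [0.042, 0.068, 0.07], "fingers": 0},
  {"delta_pos": [0.062, 0.101, 0.105], "fingers": 0},
  {"delta_pos": [0.062, 0.101, 0.125], "fingers": 0},
  {"delta_pos": [0.062, 0.101, 0.125], "fingers": 0},
])

```text
validation failed for argument at $.pl...
```

```bash
python3 - <<'E'
from h import *
from workcell import *
s=camera("side");t=camera("top");np.savez("side1.npz",**s);o=get_obs();print(o["position"].round(4),o["ee_rot"].round(3))
u,v=proj(s,(.601,.062,.06)).round().astype(int)
b=cv2.resize(s["color"][v-60:v+40,u-70:u+70],None,fx=5,fy=5,interpolation=cv2.INTER_CUBIC);cv2.imwrite("pics/pre_a.png",b[...,::-1])
print(u,v,"tip px",proj(s,(.601,.062,.077)),"lens top",proj(s,(.601,.062,.034)))
E
```

```text
[0.5006 0.0063 0.1998] [ 0.704  0.71   0.001 -0.001]
335 195 tip px [334.625748   187.84927391] lens top [334.54863842 206.62463245]
```

View pics/pre_a.png

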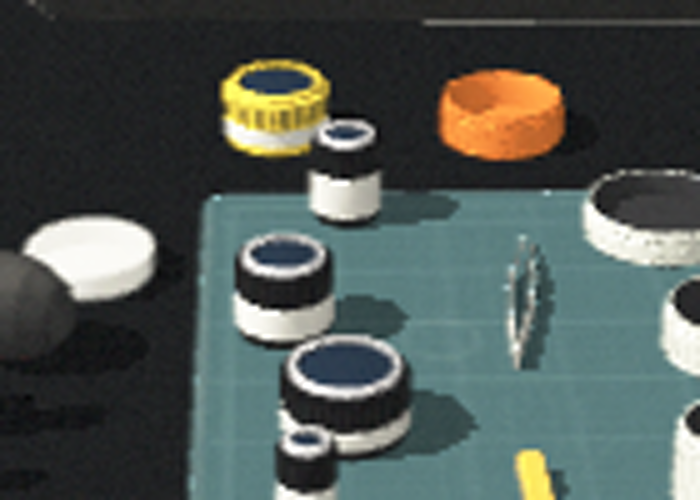

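The crop only shows the lenses, because the move was refused: every row needs "turn". The wide lens a is at crop (345,365), and the arm is still at the hover point. I'll resend with turn included.

Emit:
move_arm([
  {"delta_pos": [0.02, 0.034, 0.03], "turn": [0, 0, 0], "fingers": 0},
  {"delta_pos": [0.038, 0.068, 0.07], "turn": [0, 0, 0], "fingers": 0},
  {"delta_pos": [0.056, 0.1, 0.105], "turn": [0, 0, 0], "fingers": 0},
  {"delta_pos": [0.056, 0.1, 0.125], "turn": [0, 0, 0], "fingers": 0},
  {"delta_pos": [0.056, 0.1, 0.125], "turn": [0, 0, 0], "fingers": 0},
  {"delta_pos": [0.056, 0.1, 0.125], "turn": [0, 0, 0], "fingers": 0},
])

```text
clock: 2.45
position: [0.5995, 0.0555, 0.0767]
ee_rot: [0.707, 0.707, 0.0, 0.001]
ft_force: [0.0, 0.6, -0.4]
grip_width: 0.999
grasp_force: 0.0
```

```bash
python3 - <<'E'
from h import *
from workcell import *
s=camera("side");np.savez("side1.npz",**s);o=get_obs();print(o["position"].round(4),o["ee_rot"].round(3))
u,v=proj(s,(.601,.062,.06)).round().astype(int)
b=cv2.resize(s["color"][v-60:v+40,u-70:u+70],None,fx=5,fy=5,interpolation=cv2.INTER_CUBIC);cv2.imwrite("pics/pre_a2.png",b[...,::-1])
for z in (.077,.064,.034): print(z,"crop px",((proj(s,(.601,.062,z))-[u-70,v-60])*5).round())
E
```

```text
[0.5998 0.0556 0.077 ] [0.707 0.707 0.001 0.001]
0.077 crop px [348. 264.]
0.064 crop px [348. 293.]
0.034 crop px [348. 358.]
```

View pics/pre_a2.png

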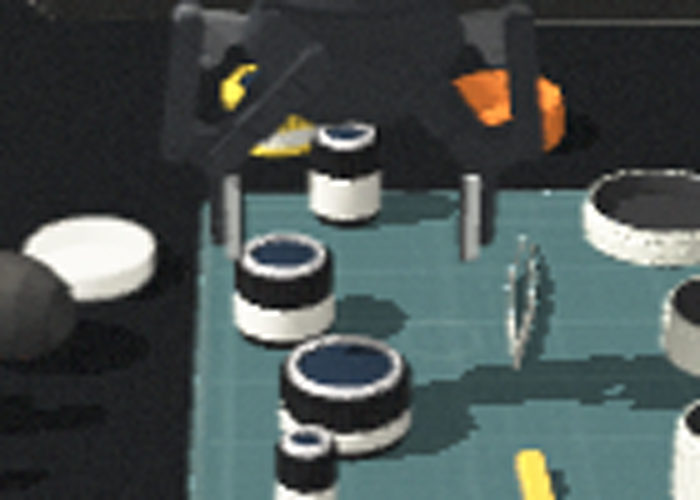

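The fingers hang open on either side of lens a: pads at crop columns 232 and 470, tips at row 258, lens centre at 345. The tip height fits "2 mm behind the TCP when open". Now I'll descend.

Emit:
move_arm([
  {"delta_pos": [0.006, 0.002, 0.0], "turn": [0, 0, 0], "fingers": 0},
  {"delta_pos": [0.006, 0.002, 0.02], "turn": [0, 0, 0], "fingers": 0},
  {"delta_pos": [0.006, 0.002, 0.04], "turn": [0, 0, 0], "fingers": 0},
  {"delta_pos": [0.006, 0.002, 0.051], "turn": [0, 0, 0], "fingers": 0},
  {"delta_pos": [0.006, 0.002, 0.051], "turn": [0, 0, 0], "fingers": 0},
  {"delta_pos": [0.006, 0.002, 0.051], "turn": [0, 0, 0], "fingers": 0},
])

```text
clock: 3.25
position: [0.6016, 0.0626, 0.0246]
ee_rot: [0.707, 0.707, 0.0, 0.0]
ft_force: [0.3, -0.0, 0.5]
grip_width: 1.004
grasp_force: 0.0
```

Emit:
move_arm([
  {"delta_pos": [0, 0, 0], "turn": [0, 0, 0], "fingers": 0.3},
  {"delta_pos": [0, 0, 0], "turn": [0, 0, 0], "fingers": 0.6},
  {"delta_pos": [0, 0, 0], "turn": [0, 0, 0], "fingers": 1},
  {"delta_pos": [0, 0, 0], "turn": [0, 0, 0], "fingers": 1},
  {"delta_pos": [0, 0, 0], "turn": [0, 0, 0], "fingers": 1},
  {"delta_pos": [0, 0, 0], "turn": [0, 0, 0], "fingers": 1},
  {"delta_pos": [0, 0, -0.01], "turn": [0, 0, 0], "fingers": 1},
  {"delta_pos": [0, 0, -0.03], "turn": [0, 0, 0], "fingers": 1},
  {"delta_pos": [0, 0, -0.055], "turn": [0, 0, 0], "fingers": 1},
  {"delta_pos": [0, 0, -0.075], "turn": [0, 0, 0], "fingers": 1},
  {"delta_pos": [0, 0, -0.075], "turn": [0, 0, 0], "fingers": 1},
], force=40)

```text
clock: 4.62
position: [0.6025, 0.0626, 0.1015]
ee_rot: [0.707, 0.707, 0.001, 0.001]
ft_force: [-0.9, -0.1, -1.4]
grip_width: 0.614
grasp_force: 42.3
```

```bash
python3 - <<'E'
from h import *
from workcell import *
s=camera("side");o=get_obs();print({k:o[k].round(4) for k in("position","ee_rot","grip_width","grasp_force","ft_force")})
u,v=proj(s,(.601,.062,.09)).round().astype(int)
b=cv2.resize(s["color"][v-40:v+60,u-70:u+70],None,fx=5,fy=5,interpolation=cv2.INTER_CUBIC);cv2.imwrite("pics/lift_a.png",b[...,::-1])
E
```

```text
Traceback (most recent call last):
AttributeError: 'float' object has no attribute 'round'
```

```bash
cat > snap.py <<'E'
import sys
from h import *
from workcell import *
def snap(name,X,cam="side",ru=70,up=40,dn=60,k=5):
    s=camera(cam);o=get_obs();print({q:np.round(o[q],4).tolist() for q in("clock","position","ee_rot","grip_width","grasp_force","ft_force")})
    u,v=proj(s,X).round().astype(int); print("crop origin",u-ru,v-up,"scale",k)
    b=cv2.resize(s["color"][v-up:v+dn,u-ru:u+ru],None,fx=k,fy=k,interpolation=cv2.INTER_CUBIC);cv2.imwrite(f"pics/{name}.png",b[...,::-1])
    return s,(u-ru,v-up)
E
python3 - <<'E'
from snap import *
s,o=snap("lift_a",(.601,.062,.09))
for z in (.079,.093,.107): print(z,((proj(s,(.602,.0355 if z>.079 else .0355,z))-o)*5).round(), ((proj(s,(.602,.0895,z))-o)*5).round())
E
```

```text
{'clock': 4.725, 'position': [0.6011, 0.0622, 0.099], 'ee_rot': [0.7068, 0.7074, -0.0002, 0.0], 'grip_width': 0.6112, 'grasp_force': 42.2935, 'ft_force': [-0.8119, 0.6655, -0.9766]}
crop origin 265 142 scale 5
0.079 [345. 194.] [346. 258.]
0.093 [345. 163.] [346. 226.]
0.107 [345. 132.] [346. 193.]
```

View pics/lift_a.png

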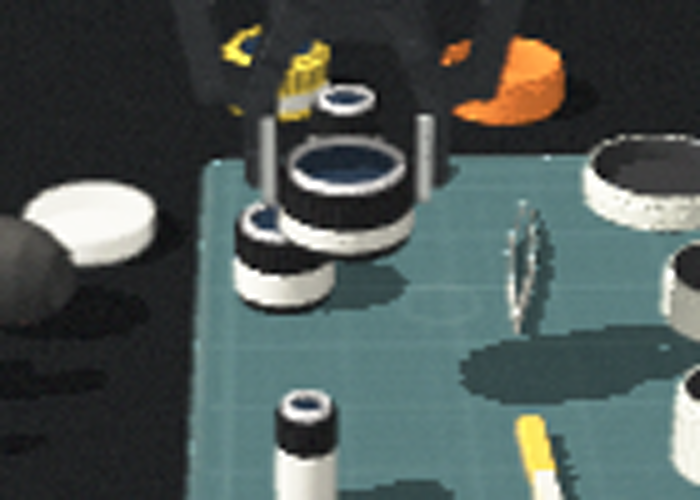

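Lens a is held level: its underside is near crop row 257 (about z 0.077) and the tips are on the ring at row 200. Next I'll carry it over case a.

Emit:
move_arm([
  {"delta_pos": [-0.02, -0.017, 0], "turn": [0, 0, 0], "fingers": 1},
  {"delta_pos": [-0.055, -0.047, 0], "turn": [0, 0, 0], "fingers": 1},
  {"delta_pos": [-0.09, -0.077, 0], "turn": [0, 0, 0], "fingers": 1},
  {"delta_pos": [-0.125, -0.107, 0], "turn": [0, 0, 0], "fingers": 1},
  {"delta_pos": [-0.155, -0.132, 0], "turn": [0, 0, 0], "fingers": 1},
  {"delta_pos": [-0.177, -0.15, 0.02], "turn": [0, 0, 0], "fingers": 1},
  {"delta_pos": [-0.177, -0.15, 0.04], "turn": [0, 0, 0], "fingers": 1},
  {"delta_pos": [-0.177, -0.15, 0.04], "turn": [0, 0, 0], "fingers": 1},
  {"delta_pos": [-0.177, -0.15, 0.04], "turn": [0, 0, 0], "fingers": 1},
])

```text
clock: 5.85
position: [0.4518, -0.1142, 0.0596]
ee_rot: [0.706, 0.708, 0.0, -0.0]
ft_force: [0.2, 1.2, -0.4]
grip_width: 0.61
grasp_force: 42.4
```

```bash
python3 - <<'E'
from snap import *
s,o=snap("over_a",(.4515,-.1155,.05))
np.savez("s2.npz",**s)
E
```

```text
{'clock': 5.9, 'position': [0.4521, -0.1143, 0.0598], 'ee_rot': [0.7064, 0.7078, 0.0003, 0.0002], 'grip_width': 0.6079, 'grasp_force': 42.4372, 'ft_force': [-0.5934, -0.4782, -0.6952]}
crop origin 328 122 scale 5
```

View pics/over_a.png

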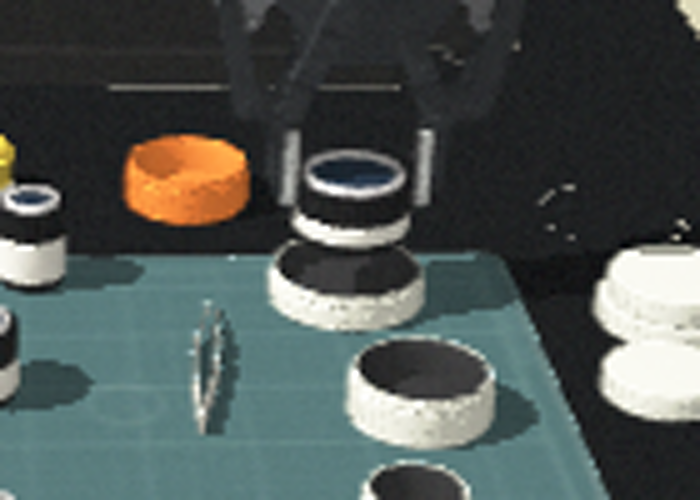

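Lens a hangs centred over case a: lens at crop column 352 and case at 347, which the perspective accounts for. Lowering it in.

Emit:
move_arm([
  {"delta_pos": [0, 0, 0.008], "turn": [0, 0, 0], "fingers": 1},
  {"delta_pos": [0, 0, 0.016], "turn": [0, 0, 0], "fingers": 1},
  {"delta_pos": [0, 0, 0.022], "turn": [0, 0, 0], "fingers": 1},
  {"delta_pos": [0, 0, 0.026], "turn": [0, 0, 0], "fingers": 1},
  {"delta_pos": [0, 0, 0.029], "turn": [0, 0, 0], "fingers": 1},
  {"delta_pos": [0, 0, 0.03], "turn": [0, 0, 0], "fingers": 1},
  {"delta_pos": [0, 0, 0.03], "turn": [0, 0, 0], "fingers": 1},
  {"delta_pos": [0, 0, 0.03], "turn": [0, 0, 0], "fingers": 1},
])

```text
clock: 6.9
position: [0.4516, -0.1147, 0.03]
ee_rot: [0.707, 0.707, -0.0, 0.0]
ft_force: [-5.2, 1.3, 13.2]
grip_width: 0.612
grasp_force: 43.7
```

Emit:
move_arm([
  {"delta_pos": [0, 0, 0], "turn": [0, 0, 0], "fingers": 0.3},
  {"delta_pos": [0, 0, 0], "turn": [0, 0, 0], "fingers": 0.2},
  {"delta_pos": [0, 0, 0], "turn": [0, 0, 0], "fingers": 0.1},
  {"delta_pos": [0, 0, 0], "turn": [0, 0, 0], "fingers": 0.05},
  {"delta_pos": [0, 0, -0.02], "turn": [0, 0, 0], "fingers": 0.05},
  {"delta_pos": [0, 0, -0.05], "turn": [0, 0, 0], "fingers": 0.05},
  {"delta_pos": [0, 0, -0.08], "turn": [0, 0, 0], "fingers": 0.05},
  {"delta_pos": [0.03, 0.05, -0.08], "turn": [0, 0, 0], "fingers": 0.1},
  {"delta_pos": [0.06, 0.1, -0.08], "turn": [0, 0, 0], "fingers": 0.15},
  {"delta_pos": [0.09, 0.15, -0.08], "turn": [0, 0, 0], "fingers": 0.15},
  {"delta_pos": [0.091, 0.176, -0.07], "turn": [0, 0, 0], "fingers": 0.15},
  {"delta_pos": [0.091, 0.176, -0.06], "turn": [0, 0, 0], "fingers": 0.15},
])

```text
clock: 8.4
position: [0.6285, -0.0227, 0.0883]
ee_rot: [0.706, 0.708, 0.0, -0.0]
ft_force: [-1.3, -0.0, -0.8]
grip_width: 0.85
grasp_force: 0.0
```

```bash
python3 - <<'E'
from h import *
from workcell import *
cs=[camera("top"),camera("side")]
np.savez("top3.npz",**cs[0]);np.savez("side3.npz",**cs[1]);o=get_obs();print(o["position"].round(4))
X=(.4515,-.1155,.039)
d=[disc(c,X,True) for c in cs];print("lens a",tri(cs,[q[0] for q in d]).round(4),[ray(c,q[0],.037)[0].round(4) for c,q in zip(cs,d)])
P=cloud(cs[0]);
m=(np.hypot(P[...,0]-.4505,P[...,1]+.1155)<.045)
z=P[...,2];print("top z",np.percentile(z[m],98).round(4))
q=P[m&(z>.013)&(z<.023)];print("rim mid",((q.max(0)+q.min(0))/2)[:2],np.ptp(q,axis=0)[:2])
E
```

```text
[ 0.6261 -0.0237  0.0876]Traceback (most recent call last):
  File "<stdin>", line 6, in <module>
  File "h.py", line 25, in disc
    best=min((j for j in range(1,n) if st[j,4]>60),key=lambda j:np.hypot(*(ce[j]/k+[u0,v0]-g)))
ValueError: min() iterable argument is empty
```

```bash
python3 - <<'E'
from h import *
cs=[ld("top3.npz"),ld("side3.npz")]
for c,n in zip(cs,("top","side")):
    try: q=disc(c,(.4515,-.1155,.039),True);print(n,ray(c,q[0],.036)[0].round(4))
    except Exception as e: print(n,"hidden")
s=cs[1];u,v=proj(s,(.4515,-.1155,.04)).round().astype(int)
cv2.imwrite("pics/placed_a.png",cv2.resize(s["color"][v-50:v+50,u-110:u+30],None,fx=5,fy=5,interpolation=cv2.INTER_CUBIC)[...,::-1])
E
```

```text
top hidden
side [ 0.4525 -0.1168  0.036 ]
```

View pics/placed_a.png

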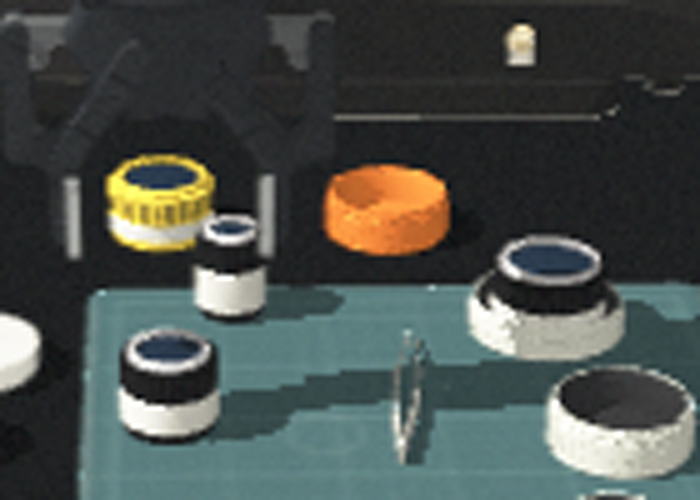

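Lens a is seated. Its bright side is hidden in the case (crop 547,290), the ring sits just above the rim, and it is level. The open gripper is centred over lens b (fingers at 73 and 267, lens at 169). Next is lens b.

Emit:
move_arm([
  {"delta_pos": [0, 0.001, 0.02], "turn": [0, 0, 0], "fingers": 0.15},
  {"delta_pos": [0, 0.001, 0.04], "turn": [0, 0, 0], "fingers": 0.15},
  {"delta_pos": [0, 0.001, 0.052], "turn": [0, 0, 0], "fingers": 0.15},
  {"delta_pos": [0, 0.001, 0.0555], "turn": [0, 0, 0], "fingers": 0.15},
  {"delta_pos": [0, 0.001, 0.0555], "turn": [0, 0, 0], "fingers": 0.15},
  {"delta_pos": [0, 0.001, 0.0555], "turn": [0, 0, 0], "fingers": 0.35},
  {"delta_pos": [0, 0.001, 0.0555], "turn": [0, 0, 0], "fingers": 0.6},
  {"delta_pos": [0, 0.001, 0.0555], "turn": [0, 0, 0], "fingers": 1},
  {"delta_pos": [0, 0.001, 0.0555], "turn": [0, 0, 0], "fingers": 1},
  {"delta_pos": [0, 0.001, 0.0555], "turn": [0, 0, 0], "fingers": 1},
  {"delta_pos": [0, 0.001, 0.0555], "turn": [0, 0, 0], "fingers": 1},
], force=40)

```text
clock: 9.88
position: [0.6289, -0.0235, 0.0347]
ee_rot: [0.707, 0.707, 0.0, 0.001]
ft_force: [-1.6, -1.1, 6.1]
grip_width: 0.49
grasp_force: 40.2
```

Emit:
move_arm([
  {"delta_pos": [0, 0, -0.01], "turn": [0, 0, 0], "fingers": 1},
  {"delta_pos": [0, 0, -0.035], "turn": [0, 0, 0], "fingers": 1},
  {"delta_pos": [0.002, -0.015, -0.06], "turn": [0, 0, 0], "fingers": 1},
  {"delta_pos": [0.006, -0.055, -0.065], "turn": [0, 0, 0], "fingers": 1},
  {"delta_pos": [0.01, -0.1, -0.065], "turn": [0, 0, 0], "fingers": 1},
  {"delta_pos": [0.015, -0.145, -0.065], "turn": [0, 0, 0], "fingers": 1},
  {"delta_pos": [0.02, -0.18, -0.065], "turn": [0, 0, 0], "fingers": 1},
  {"delta_pos": [0.02, -0.196, -0.055], "turn": [0, 0, 0], "fingers": 1},
  {"delta_pos": [0.02, -0.196, -0.04], "turn": [0, 0, 0], "fingers": 1},
  {"delta_pos": [0.02, -0.196, -0.032], "turn": [0, 0, 0], "fingers": 1},
  {"delta_pos": [0.02, -0.196, -0.032], "turn": [0, 0, 0], "fingers": 1},
  {"delta_pos": [0.02, -0.196, -0.032], "turn": [0, 0, 0], "fingers": 1},
])

```text
clock: 11.38
position: [0.4329, -0.0034, 0.0659]
ee_rot: [0.707, 0.708, 0.0, -0.0]
ft_force: [-0.3, -0.5, -1.2]
grip_width: 0.492
grasp_force: 41.0
```

```bash
python3 - <<'E'
from snap import *
s,o=snap("over_b",(.4324,-.0039,.05))
u,v=o
# column centres: lens barrel (white) and case rim
for z in(.036,.025): print(z,((proj(s,(.4324,-.0039,z))-o)*5).round(1))
print("lens bottom expected",((proj(s,(.433,-.0033,.034))-o)*5).round(1))
E
```

```text
{'clock': 11.425, 'position': [0.4329, -0.0035, 0.066], 'ee_rot': [0.7067, 0.7075, 0.0003, -0.0], 'grip_width': 0.4946, 'grasp_force': 41.0285, 'ft_force': [-0.7542, -0.5674, -0.4351]}
crop origin 344 145 scale 5
0.036 [346.4 226.9]
0.025 [344.4 249.5]
lens bottom expected [344.9 231.7]
```

View pics/over_b.png

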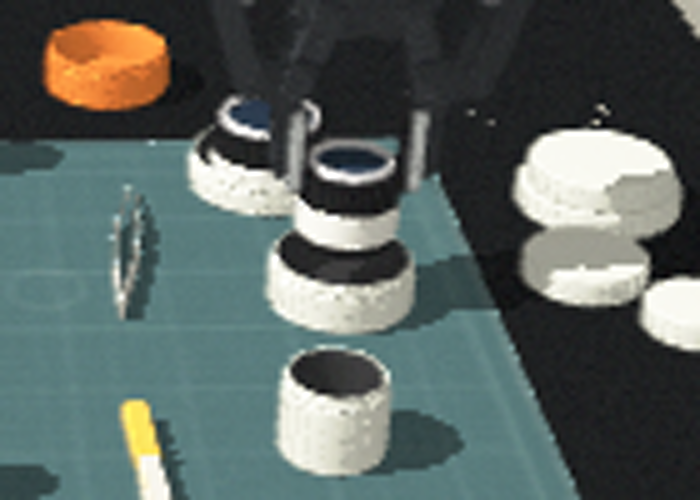

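Lens b is centred over case b (lens at crop column 347, case at 341, with the difference again perspective). Lowering it in.

Emit:
move_arm([
  {"delta_pos": [0, 0, 0.008], "turn": [0, 0, 0], "fingers": 1},
  {"delta_pos": [0, 0, 0.015], "turn": [0, 0, 0], "fingers": 1},
  {"delta_pos": [0, 0, 0.02], "turn": [0, 0, 0], "fingers": 1},
  {"delta_pos": [0, 0, 0.024], "turn": [0, 0, 0], "fingers": 1},
  {"delta_pos": [0, 0, 0.026], "turn": [0, 0, 0], "fingers": 1},
  {"delta_pos": [0, 0, 0.0265], "turn": [0, 0, 0], "fingers": 1},
  {"delta_pos": [0, 0, 0.0265], "turn": [0, 0, 0], "fingers": 1},
])

```text
clock: 12.3
position: [0.4323, -0.0037, 0.0396]
ee_rot: [0.707, 0.707, -0.0, 0.0]
ft_force: [-4.1, 0.3, 6.6]
grip_width: 0.493
grasp_force: 41.8
```

Emit:
move_arm([
  {"delta_pos": [0, 0, 0], "turn": [0, 0, 0], "fingers": 0.42},
  {"delta_pos": [0, 0, 0], "turn": [0, 0, 0], "fingers": 0.35},
  {"delta_pos": [0, 0, 0], "turn": [0, 0, 0], "fingers": 0.25},
  {"delta_pos": [0, 0, 0], "turn": [0, 0, 0], "fingers": 0.2},
  {"delta_pos": [0, 0, -0.02], "turn": [0, 0, 0], "fingers": 0.2},
  {"delta_pos": [0, 0, -0.05], "turn": [0, 0, 0], "fingers": 0.2},
  {"delta_pos": [0, 0, -0.075], "turn": [0, 0, 0], "fingers": 0.2},
  {"delta_pos": [-0.035, 0.045, -0.075], "turn": [0, 0, 0], "fingers": 0.25},
  {"delta_pos": [-0.07, 0.09, -0.075], "turn": [0, 0, 0], "fingers": 0.25},
  {"delta_pos": [-0.105, 0.135, -0.075], "turn": [0, 0, 0], "fingers": 0.25},
  {"delta_pos": [-0.132, 0.1685, -0.065], "turn": [0, 0, 0], "fingers": 0.25},
  {"delta_pos": [-0.132, 0.1685, -0.055], "turn": [0, 0, 0], "fingers": 0.25},
])

```text
clock: 13.8
position: [0.6024, -0.1381, 0.093]
ee_rot: [0.708, 0.706, 0.0, -0.0]
ft_force: [-0.4, 0.9, 0.5]
grip_width: 0.744
grasp_force: 0.0
```

```bash
python3 - <<'E'
from snap import *
s,o=snap("over_c",(.53,-.08,.05),ru=80,up=50,dn=50)
for n,X,z in(("b",(.4324,-.0039,.043),.042),("c",(.600,-.1355,.046),.043)):
    try: print(n,ray(s,disc(s,X,True)[0],z)[0].round(4))
    except Exception: print(n,"hidden")
E
```

```text
{'clock': 13.85, 'position': [0.6005, -0.1361, 0.0917], 'ee_rot': [0.7073, 0.707, -0.0004, -0.0014], 'grip_width': 0.7486, 'grasp_force': 0.0, 'ft_force': [-0.9342, 0.6641, -0.9475]}
crop origin 286 119 scale 5
b [ 0.433  -0.0052  0.042 ]
c [ 0.602  -0.1372  0.043 ]
```

View pics/over_c.png

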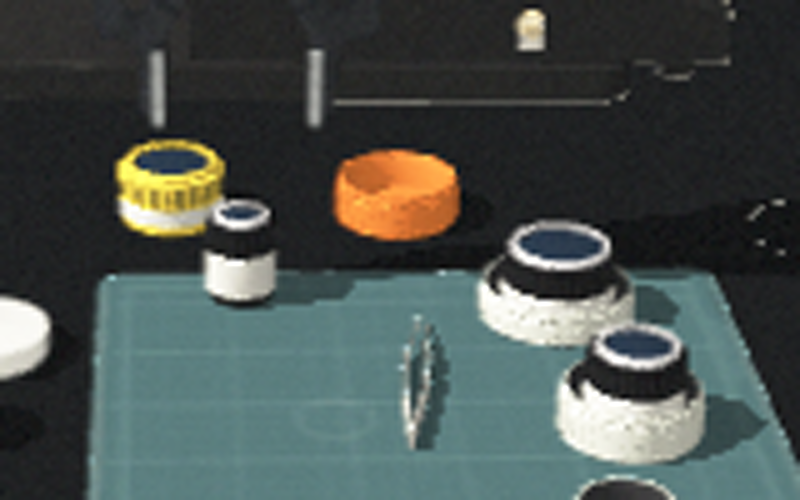

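Lenses a (crop 555,285) and b (632,385) are both seated and level. The fingers at 157 and 315 bracket lens c (240,250).

Emit:
move_arm([
  {"delta_pos": [0, 0, 0.02], "turn": [0, 0, 0], "fingers": 0.25},
  {"delta_pos": [0, 0, 0.04], "turn": [0, 0, 0], "fingers": 0.25},
  {"delta_pos": [0, 0, 0.05], "turn": [0, 0, 0], "fingers": 0.25},
  {"delta_pos": [0, 0, 0.053], "turn": [0, 0, 0], "fingers": 0.25},
  {"delta_pos": [0, 0, 0.053], "turn": [0, 0, 0], "fingers": 0.25},
  {"delta_pos": [0, 0, 0.053], "turn": [0, 0, 0], "fingers": 0.4},
  {"delta_pos": [0, 0, 0.053], "turn": [0, 0, 0], "fingers": 0.6},
  {"delta_pos": [0, 0, 0.053], "turn": [0, 0, 0], "fingers": 1},
  {"delta_pos": [0, 0, 0.053], "turn": [0, 0, 0], "fingers": 1},
  {"delta_pos": [0, 0, 0.053], "turn": [0, 0, 0], "fingers": 1},
  {"delta_pos": [0, 0, 0.053], "turn": [0, 0, 0], "fingers": 1},
], force=40)

```text
clock: 15.22
position: [0.6013, -0.1357, 0.042]
ee_rot: [0.707, 0.707, 0.0, 0.0]
ft_force: [-2.0, -0.6, 5.5]
grip_width: 0.373
grasp_force: 39.4
```

Emit:
move_arm([
  {"delta_pos": [0, 0, -0.01], "turn": [0, 0, 0], "fingers": 1},
  {"delta_pos": [0, 0, -0.035], "turn": [0, 0, 0], "fingers": 1},
  {"delta_pos": [0.01, -0.005, -0.065], "turn": [0, 0, 0], "fingers": 1},
  {"delta_pos": [0.04, -0.018, -0.08], "turn": [0, 0, 0], "fingers": 1},
  {"delta_pos": [0.085, -0.038, -0.08], "turn": [0, 0, 0], "fingers": 1},
  {"delta_pos": [0.13, -0.058, -0.08], "turn": [0, 0, 0], "fingers": 1},
  {"delta_pos": [0.175, -0.078, -0.08], "turn": [0, 0, 0], "fingers": 1},
  {"delta_pos": [0.22, -0.098, -0.08], "turn": [0, 0, 0], "fingers": 1},
  {"delta_pos": [0.265, -0.118, -0.08], "turn": [0, 0, 0], "fingers": 1},
  {"delta_pos": [0.31, -0.138, -0.08], "turn": [0, 0, 0], "fingers": 1},
  {"delta_pos": [0.35, -0.155, -0.08], "turn": [0, 0, 0], "fingers": 1},
  {"delta_pos": [0.37, -0.164, -0.075], "turn": [0, 0, 0], "fingers": 1},
])

```text
clock: 16.73
position: [0.4356, 0.2368, 0.1172]
ee_rot: [0.706, 0.709, 0.001, 0.0]
ft_force: [-0.2, -1.0, -1.6]
grip_width: 0.373
grasp_force: 39.9
```

Emit:
move_arm([
  {"delta_pos": [0, 0, 0.02], "turn": [0, 0, 0], "fingers": 1},
  {"delta_pos": [0, 0, 0.037], "turn": [0, 0, 0], "fingers": 1},
  {"delta_pos": [0, 0, 0.037], "turn": [0, 0, 0], "fingers": 1},
  {"delta_pos": [0, 0, 0.037], "turn": [0, 0, 0], "fingers": 1},
])

```text
clock: 17.23
position: [0.4371, 0.2337, 0.0793]
ee_rot: [0.707, 0.707, -0.0, -0.0]
ft_force: [0.2, -0.2, -0.8]
grip_width: 0.375
grasp_force: 39.9
```

```bash
python3 - <<'E'
from snap import *
s,o=snap("over_c2",(.4366,.2346,.05),up=55,dn=45)
E
```

```text
{'clock': 17.275, 'position': [0.4371, 0.2339, 0.0796], 'ee_rot': [0.7071, 0.7071, 0.0002, 0.0001], 'grip_width': 0.3715, 'grasp_force': 39.8571, 'ft_force': [0.0946, -0.601, -0.7859]}
crop origin 362 194 scale 5
```

View pics/over_c2.png

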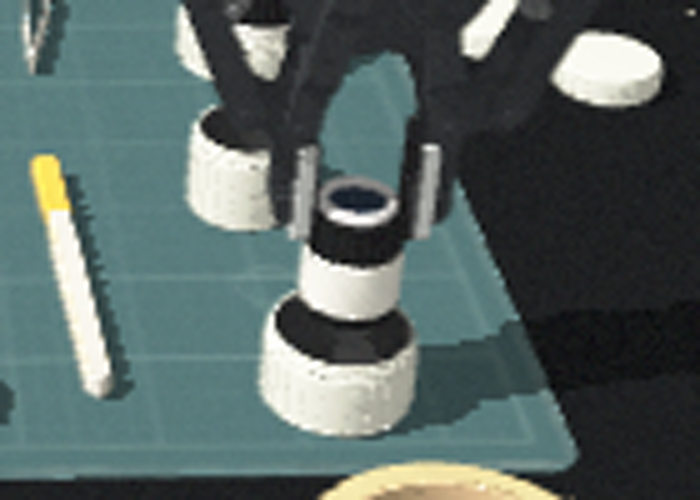

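```bash
python3 - <<'E'
from snap import *
cs=[camera("top"),camera("side")]
for c in cs:
    try: print("glass",ray(c,disc(c,(.437,.234,.083),True)[0],.0816)[0].round(4))
    except Exception: print("hidden")
E
```

```text
hidden
glass [0.4328 0.2363 0.0816]
```

```bash
python3 - <<'E'
from h import *
s=ld("side0.npz");o=np.array([362,194])
for z in(.002,.031,.0396,.0616,.0816): print(z,((proj(s,(.4371,.2339,z))-o)*5).round(1))
P=cloud(s);q=disc(s,(.4366,.2346,.031),False);print("case opening",((q[0]-o)*5).round(1),q[1])
E
```

```text
0.002 [334.7 387.9]
0.031 [342.8 320.3]
0.0396 [345.2 299.8]
0.0616 [351.6 246.5]
0.0816 [357.6 196.8]
case opening [340. 325.] [15.36490917 27.43592453]
```

Lens c hangs upright. Its glass at crop column 358 matches the 357.6 predicted from the TCP; the numeric disc fit was thrown off by the finger. Case c's opening is at 340 against 342.8, so I'll shift 1 mm in +x and lower.

Emit:
move_arm([
  {"delta_pos": [0.0005, 0.001, 0.003], "turn": [0, 0, 0], "fingers": 1},
  {"delta_pos": [0.0005, 0.001, 0.011], "turn": [0, 0, 0], "fingers": 1},
  {"delta_pos": [0.0005, 0.001, 0.019], "turn": [0, 0, 0], "fingers": 1},
  {"delta_pos": [0.0005, 0.001, 0.026], "turn": [0, 0, 0], "fingers": 1},
  {"delta_pos": [0.0005, 0.001, 0.03], "turn": [0, 0, 0], "fingers": 1},
  {"delta_pos": [0.0005, 0.001, 0.032], "turn": [0, 0, 0], "fingers": 1},
  {"delta_pos": [0.0005, 0.001, 0.0325], "turn": [0, 0, 0], "fingers": 1},
  {"delta_pos": [0.0005, 0.001, 0.0325], "turn": [0, 0, 0], "fingers": 1},
])

```text
clock: 18.38
position: [0.4376, 0.2349, 0.047]
ee_rot: [0.707, 0.708, -0.0, 0.0]
ft_force: [-2.5, -0.4, 4.2]
grip_width: 0.374
grasp_force: 40.3
```

Emit:
move_arm([
  {"delta_pos": [0, 0, 0], "turn": [0, 0, 0], "fingers": 0.55},
  {"delta_pos": [0, 0, 0], "turn": [0, 0, 0], "fingers": 0.45},
  {"delta_pos": [0, 0, 0], "turn": [0, 0, 0], "fingers": 0.38},
  {"delta_pos": [0, 0, 0], "turn": [0, 0, 0], "fingers": 0.35},
  {"delta_pos": [0, 0, -0.02], "turn": [0, 0, 0], "fingers": 0.35},
  {"delta_pos": [0, 0, -0.05], "turn": [0, 0, 0], "fingers": 0.35},
  {"delta_pos": [0, 0, -0.07], "turn": [0, 0, 0], "fingers": 0.35},
  {"delta_pos": [-0.022, 0.045, -0.07], "turn": [0, 0, 0], "fingers": 0.4},
  {"delta_pos": [-0.044, 0.09, -0.07], "turn": [0, 0, 0], "fingers": 0.4},
  {"delta_pos": [-0.066, 0.135, -0.07], "turn": [0, 0, 0], "fingers": 0.4},
  {"delta_pos": [-0.0865, 0.179, -0.06], "turn": [0, 0, 0], "fingers": 0.4},
  {"delta_pos": [-0.0865, 0.179, -0.055], "turn": [0, 0, 0], "fingers": 0.4},
])

```text
clock: 19.88
position: [0.6194, 0.1451, 0.1013]
ee_rot: [0.709, 0.706, -0.0, 0.0]
ft_force: [0.0, 1.3, -1.2]
grip_width: 0.598
grasp_force: 0.0
```

```bash
python3 - <<'E'
from snap import *
s,o=snap("over_d",(.53,.18,.06),ru=80,up=55,dn=60)
np.savez("side4.npz",**s)
E
```

```text
{'clock': 19.925, 'position': [0.6173, 0.1472, 0.1009], 'ee_rot': [0.7077, 0.7065, -0.0004, -0.0006], 'grip_width': 0.5993, 'grasp_force': 0.0, 'ft_force': [-1.0605, -0.1874, -0.1685]}
crop origin 295 172 scale 5
```

View pics/over_d.png

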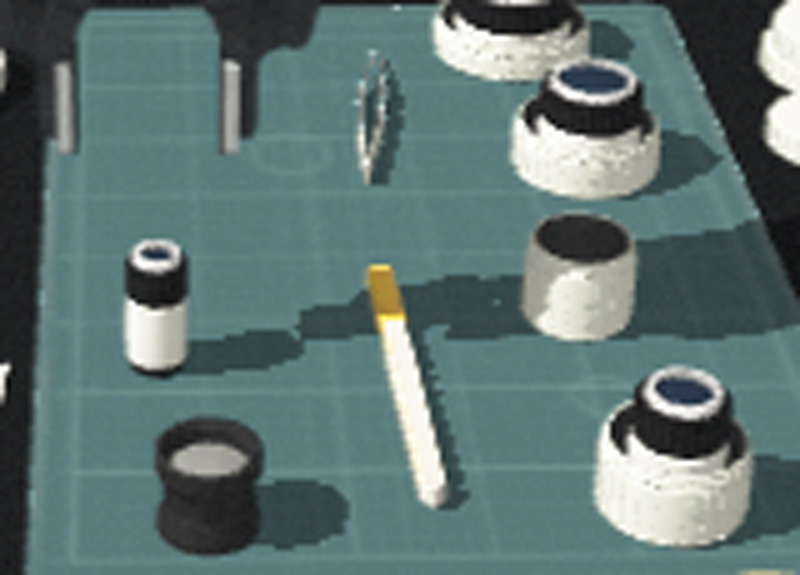

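Lens c is seated and level in case c (crop 680,460). The fingers (66 and 231, centre 148) sit about 3 mm in +x from lens d (156,300). The loupe at (208,485) is untouched. I'll shift -2 mm in x and grasp d.

Emit:
move_arm([
  {"delta_pos": [0.0005, -0.002, 0.005], "turn": [0, 0, 0], "fingers": 0.4},
  {"delta_pos": [0.0005, -0.002, 0.022], "turn": [0, 0, 0], "fingers": 0.4},
  {"delta_pos": [0.0005, -0.002, 0.04], "turn": [0, 0, 0], "fingers": 0.4},
  {"delta_pos": [0.0005, -0.002, 0.05], "turn": [0, 0, 0], "fingers": 0.4},
  {"delta_pos": [0.0005, -0.002, 0.0535], "turn": [0, 0, 0], "fingers": 0.4},
  {"delta_pos": [0.0005, -0.002, 0.0535], "turn": [0, 0, 0], "fingers": 0.5},
  {"delta_pos": [0.0005, -0.002, 0.0535], "turn": [0, 0, 0], "fingers": 0.6},
  {"delta_pos": [0.0005, -0.002, 0.0535], "turn": [0, 0, 0], "fingers": 0.7},
  {"delta_pos": [0.0005, -0.002, 0.0535], "turn": [0, 0, 0], "fingers": 1},
  {"delta_pos": [0.0005, -0.002, 0.0535], "turn": [0, 0, 0], "fingers": 1},
  {"delta_pos": [0.0005, -0.002, 0.0535], "turn": [0, 0, 0], "fingers": 1},
  {"delta_pos": [0.0005, -0.002, 0.0535], "turn": [0, 0, 0], "fingers": 1},
], force=40)

```text
clock: 21.42
position: [0.6152, 0.1491, 0.0488]
ee_rot: [0.707, 0.707, 0.0, 0.0]
ft_force: [1.1, 0.1, 5.2]
grip_width: 0.256
grasp_force: 39.1
```

Emit:
move_arm([
  {"delta_pos": [0, 0, -0.01], "turn": [0, 0, 0], "fingers": 1},
  {"delta_pos": [0, 0, -0.035], "turn": [0, 0, 0], "fingers": 1},
  {"delta_pos": [-0.003, -0.015, -0.06], "turn": [0, 0, 0], "fingers": 1},
  {"delta_pos": [-0.012, -0.055, -0.065], "turn": [0, 0, 0], "fingers": 1},
  {"delta_pos": [-0.02, -0.095, -0.065], "turn": [0, 0, 0], "fingers": 1},
  {"delta_pos": [-0.028, -0.135, -0.065], "turn": [0, 0, 0], "fingers": 1},
  {"delta_pos": [-0.034, -0.162, -0.06], "turn": [0, 0, 0], "fingers": 1},
  {"delta_pos": [-0.034, -0.162, -0.046], "turn": [0, 0, 0], "fingers": 1},
  {"delta_pos": [-0.034, -0.162, -0.042], "turn": [0, 0, 0], "fingers": 1},
  {"delta_pos": [-0.034, -0.162, -0.042], "turn": [0, 0, 0], "fingers": 1},
  {"delta_pos": [-0.034, -0.162, -0.042], "turn": [0, 0, 0], "fingers": 1},
])

```text
clock: 22.8
position: [0.4532, 0.1153, 0.0905]
ee_rot: [0.707, 0.708, 0.0, -0.0]
ft_force: [-0.6, 0.7, -0.6]
grip_width: 0.254
grasp_force: 39.2
```

```bash
python3 - <<'E'
from snap import *
s,o=snap("over_d2",(.4526,.1141,.06),ru=40,up=40,dn=40)
p=np.array(get_obs()["position"]); c0=ld("side0.npz")
print("case opening before",disc(c0,(.4526,.1141,.037),False)[0].round(2),"TCP axis at z=.037",proj(s,(p[0],p[1],.037)).round(2))
# barrel (bright) columns a few rows above the rim, where only the lens is white
for z in(.05,.056,.062):
    u,v=proj(s,(p[0],p[1],z)).round().astype(int); r=s["color"][v,u-14:u+15].min(1)
    w=np.where(r>120)[0]; print(z,v,"bright cols",(u-14+w.min(),u-14+w.max()) if len(w) else None,"axis",u)
E
```

```text
{'clock': 22.85, 'position': [0.4532, 0.1151, 0.0905], 'ee_rot': [0.7067, 0.7075, 0.0003, -0.0002], 'grip_width': 0.2507, 'grasp_force': 39.2401, 'ft_force': [0.2599, 0.3146, -0.9395]}
crop origin 373 168 scale 5
case opening before [410.99 219.3 ] TCP axis at z=.037 [411.54 219.06]
0.05 213 bright cols (np.int64(405), np.int64(417)) axis 412
0.056 211 bright cols (np.int64(405), np.int64(417)) axis 412
0.062 208 bright cols (np.int64(400), np.int64(424)) axis 413
```

Lens d is aligned within about 1 mm: axis column 411.5 against the case opening at 411.0. Lowering.

Emit:
move_arm([
  {"delta_pos": [0, 0, 0.008], "turn": [0, 0, 0], "fingers": 1},
  {"delta_pos": [0, 0, 0.016], "turn": [0, 0, 0], "fingers": 1},
  {"delta_pos": [0, 0, 0.024], "turn": [0, 0, 0], "fingers": 1},
  {"delta_pos": [0, 0, 0.03], "turn": [0, 0, 0], "fingers": 1},
  {"delta_pos": [0, 0, 0.034], "turn": [0, 0, 0], "fingers": 1},
  {"delta_pos": [0, 0, 0.036], "turn": [0, 0, 0], "fingers": 1},
  {"delta_pos": [0, 0, 0.037], "turn": [0, 0, 0], "fingers": 1},
  {"delta_pos": [0, 0, 0.037], "turn": [0, 0, 0], "fingers": 1},
])

```text
clock: 23.85
position: [0.453, 0.1149, 0.0537]
ee_rot: [0.707, 0.708, 0.0, 0.0]
ft_force: [-1.0, 0.0, 4.1]
grip_width: 0.256
grasp_force: 39.6
```

Emit:
move_arm([
  {"delta_pos": [0, 0, 0], "turn": [0, 0, 0], "fingers": 0.68},
  {"delta_pos": [0, 0, 0], "turn": [0, 0, 0], "fingers": 0.6},
  {"delta_pos": [0, 0, 0], "turn": [0, 0, 0], "fingers": 0.5},
  {"delta_pos": [0, 0, 0], "turn": [0, 0, 0], "fingers": 0.45},
  {"delta_pos": [0, 0, -0.02], "turn": [0, 0, 0], "fingers": 0.45},
  {"delta_pos": [0, 0, -0.05], "turn": [0, 0, 0], "fingers": 0.45},
  {"delta_pos": [0, 0, -0.09], "turn": [0, 0, 0], "fingers": 0.45},
  {"delta_pos": [0, 0, -0.14], "turn": [0, 0, 0], "fingers": 0.45},
  {"delta_pos": [0, 0, -0.19], "turn": [0, 0, 0], "fingers": 0.45},
  {"delta_pos": [0, 0, -0.22], "turn": [0, 0, 0], "fingers": 0.45},
  {"delta_pos": [0, 0, -0.22], "turn": [0, 0, 0], "fingers": 0.45},
  {"delta_pos": [0, 0, -0.22], "turn": [0, 0, 0], "fingers": 0.45},
])

```text
clock: 25.35
position: [0.4524, 0.1146, 0.2725]
ee_rot: [0.707, 0.707, -0.0, -0.0]
ft_force: [-0.2, -0.1, -0.3]
grip_width: 0.546
grasp_force: 0.0
```

```bash
python3 - <<'E'
from snap import *
s,o=snap("final",(.5,.06,.03),ru=95,up=65,dn=75,k=4)
for n,X,h in(("a",(.4515,-.1155),.039),("b",(.4324,-.0039),.045),("c",(.437,.2346),.051),("d",(.4526,.1141),.057)):
    try: print(n,ray(s,disc(s,(*X,h),True,20)[0],h-.002)[0].round(4))
    except Exception: print(n,"hidden")
E
```

```text
{'clock': 25.4, 'position': [0.4523, 0.1146, 0.2722], 'ee_rot': [0.7067, 0.7075, -0.0006, -0.0005], 'grip_width': 0.551, 'grasp_force': 0.0, 'ft_force': [0.4324, -0.2393, 0.3973]}
crop origin 289 143 scale 4
a [ 0.4528 -0.1144  0.037 ]
b [ 0.4333 -0.0035  0.043 ]
c [0.438  0.2354 0.049 ]
d [0.4561 0.1147 0.055 ]
```

View pics/final.png

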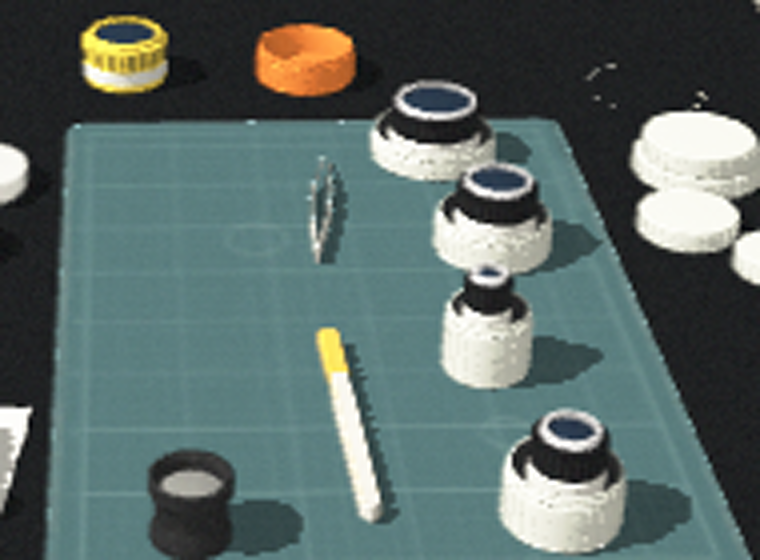

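The final view shows all four lenses upright and home: a (433,110), b (497,190), d (488,290) and c (570,440). The loupe (190,505) and the cases are where they started.

```bash
python3 -c "
from workcell import *
print(hand_in())"
```

```text
the job is handed in; nothing more can be done
None
```

All four lenses stand nose down, each in the case made for its width; the last picture shows them upright with only the ring above the rim, and the job was handed in at about 25 s with no verdict returned.

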